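# Open the swatch-card drawer and hold its sprung follower at the clip

## Task

Pull the drawer of the small white desktop card unit all the way open to its stop. Then take the upright grip tab of the sprung follower plate inside it, pull the follower towards the drawer's front until the plate is level with the little steel index clip on the drawer's side wall, and keep it there: finish while still holding it, with the drawer open, so that new cards can be dropped in behind it. Leave the paper cup, the stapler and the pen cup where they stand.

Things in the scene. Friction and masses are not known exactly. Their poses are not given: they have to be found in the camera images.
- unit: Fixed white desktop card unit, 220 mm wide, 310 mm deep, 172 mm high: an open paper slot below, the one drawer above. Origin: middle of the lower edge of its front face, on the desk; x level, pointing into the unit (the drawer opens along -x), y to the left of someone facing its front, z up.
- drawer_handle (a point): Middle of the drawer's black bar handle: level, 11 mm thick, 120 mm long, 35 mm in front of the front panel (29 mm clear behind it), posts 51 mm either side of the middle; about 131 mm above the desk, 41 mm below the unit's top. x points into the unit, along the slide: the drawer opens along -x; y along the bar; z up. Moves with the drawer.
- drawer (a joint): Drawer opening in m: 0 shut, 0.175 fully open at its stop; starts up to 0.03 open. About 1.5 N of friction; it stays where it is left. Its front panel is 15 mm thick and reaches 27 mm above the handle's middle. Inside, the fixed row of cards behind the follower is 22 mm lower than the follower's origin; the space between follower and front panel is empty.
- follower: Steel plate across the drawer, 160 x 6 mm, with an upright black grip tab: 10 mm thick (x), 60 mm wide (y), top 20 mm above the origin. Origin: centre of the tab, 128 mm above the desk; axes as the unit's. At rest 150 mm behind (+x of) the handle's middle. Slides up to 80 mm along -x in the drawer; a spring pulls it back in +x: 3 N at rest, 0.6 N more per 10 mm. If let go it returns.
- clip: The mark: a small steel clip, 12 mm wide along the slide, straddling the top of the drawer's left (+y) side wall, 89 mm from the follower's centre line. Origin: middle of its top; axes as the unit's. Tight on the wall, rides with the drawer; stands 35 to 65 mm in front (-x) of the follower's rest place. The follower is level with it when both origins have the same place along x.
- cup: Bystander: white paper drink cup with a black lid, 78 mm across, 110 mm high, beside the drawer's path. Origin: centre of its underside.
- stapler: Bystander: black stapler 130 x 36 mm, 50 mm high, beside the drawer's path. Origin: centre of its underside.
- pencup: Bystander: dark steel pen cup, 76 mm across, 95 mm high, with pens to 135 mm, beside the unit. Origin: centre of its underside.

How it is judged:
By the outcome, as a careful person would: the job done as asked, in the order asked, and still so for the second after the job is handed in, while the arm keeps its last pose, push and grip.
It also fails if it takes over 45 s, if anything falls off the work surface, if the arm or the gripper's body presses on something with over 40 N, if the wrist force passes 120 N, or if a joint passes its speed limit or range.

## Robot

A 7-joint arm with a two-finger parallel gripper is mounted at the origin on the work surface. World frame = base frame: x ahead of the robot, y to its left, z up, the work surface at z = 0. Lengths are in m, angles in rad, forces in N, time in s.
With the tool pointing down it reaches from about 0.4 to 0.75 m from the base axis. Payload 19.5 kg.
Tool frame: the origin (TCP) lies on the centre line of the jaws, within the pads' length; the fingertips stand 11 mm ahead of it and the grasp point (between the pads) lies 8 mm behind it; z points along the fingers, y is the direction in which the jaws open and shut (so a half turn about z gives the same grasp; the last joint's range is limited). The gripper opens to 85 mm and grips with 20 to 120 N. Pads are 22 mm wide; open, the fingers measure 114 mm over their backs; the gripper's body (76 mm by 85 mm) begins 54 mm behind the grasp point. The pads swing forward as they close: fully open they stand 13 mm farther back than shut.
Start: joints at [1.121, 0.707, -0.028, 1.485, 0.022, 0.951, -0.075], TCP at [0.228, -0.528, 0.214] pointing down, gripper open.
Joint ranges: [-2.71, 2.71], [-0.32, 2.16], [-1.57, 1.52], [0, 2.45], [-1.46, 4.6], [0, 2.02], [-2.83, 2.83]. Speed limits (rad/s): [1.89, 1.89, 2.57, 2.57, 3.01, 3.01, 3.01].

## Interface

Orientations are given as a rotation vector (axis times angle).
In Python, from plant import get_state, snapshot, camera_model, hand_in gives the robot as it stands.
- The arm moves only by the shell command python3 -m handwheel 'ROWS' [FORCE]. ROWS is JSON, a list of rows, each a list of 3 entries, a list of its own where there are three numbers: the gripper command: -1 is shut, 1 is fully open, values between are in proportion, then the shift along the tool's x, y, z each as a share of 20 mm, from -1 to 1, then the turn about the tool's z as a share of 0.12 rad, from -1 to 1. A call has 1 to 12 rows; each row shifts and turns the pose as measured when the row begins, along the tool's axes as they then stand; what a row does not reach is not made up. A row lasts 1/8 s, in which the tool goes at most 62.5 mm and 10.7 degrees, less where a joint would pass 70% of its speed; a pose out of reach is approached as far as the arm can. A call with a number of a shift or a turn outside -1 to 1 is refused whole. A call with a gripper value outside its range is refused whole. The fingers move at their own pace and stop on an object; FORCE is the grip in N (left out, the last holds). Time passes only in rows, so rows that do not move let the fingers close. It gives the time, the measured TCP pose, the force and the opening at its end, in the units of the state.
- get_state(): the state, without advancing time (a new reading comes with each control period).
- snapshot(name): name is "side" or "top"; returns the picture (480x640x3 uint8, red, green, blue); there is no depth.
- camera_model(name): a dict with "mtx" (3x3 intrinsics, pixels), "R" (3x3) and "t" (3): a world point X has camera coordinates R X + t. Camera axes: x right, y down, z forward; pixel columns grow to the right and rows downward; lengths in m; the calibration is good to about 2 mm. A picture is of the moment at which its call begins. camera_model takes no time and is no camera call.
- hand_in(): hands the job in, once; it reports no verdict.
The state is a dict: "time_s": time; "joint_pos": joint angles; "dq": joint speeds; "effort": joint torques, N m; "eef_pos": TCP position; "ee_rot": TCP orientation; "ft_force": force on the tool from outside, world axes, zero at the start; "wrist_torque": the same for the moment, N m; "width": finger opening in m.
Only numpy, scipy, OpenCV 4.12 (cv2) and the standard library are available. Lean on these libraries where they do the work, as an engineer would, in place of code of your own. Each camera call takes 0.05 s, during which the arm holds its last target.

## Working session

There is one attempt and no reset: what is moved stays moved. The work goes in short steps, Python scripts to look and compute and a shell command to move; the robot and the scene stay as the last step left them, time stands still between calls to the robot, and variables do not carry over. Pictures are saved under pics/ and viewed, and the job is handed in when it is done.

```bash
mkdir -p pics; python3 - <<'E'
from plant import *
import cv2
s=get_state()
print({k:(v if not hasattr(v,'__len__') else [round(float(x),4) for x in v]) for k,v in s.items()})
for n in("side","top"):
    im=snapshot(n); cv2.imwrite(f"pics/{n}0.png",im[:,:,::-1]); c=camera_model(n); print(n,c)
E
```

```text
{'time_s': 0.0, 'joint_pos': [1.1213, 0.7071, -0.0276, 1.485, 0.022, 0.9509, -0.0756], 'dq': [-0.0017, -0.0006, -0.0003, 0.0004, 0.0007, -0.0014, 0.0002], 'effort': [-0.0019, -88.321, 1.2339, -23.6167, 0.0168, 0.0065, -0.0001], 'eef_pos': [0.2279, -0.5276, 0.2138], 'ee_rot': [-3.0755, -0.6358, 0.0004], 'ft_force': [0.0307, 0.7845, 0.3887], 'wrist_torque': [0.0255, 0.0403, 0.0296], 'width': 0.08531780749549575}
side {'mtx': array([[452.07115092,   0.        , 317.56821189],
       [  0.        , 452.07115092, 237.23820375],
       [  0.        ,   0.        ,   1.        ]]), 'R': array([[-0.97533901, -0.22021071, -0.01486839],
       [-0.11334698,  0.55755241, -0.82236718],
       [ 0.18938397, -0.8004015 , -0.56876283]]), 't': array([0.61798128, 0.12752308, 0.76692178])}
top {'mtx': array([[448.50496954,   0.        , 322.13250491],
       [  0.        , 448.50496954, 235.44284904],
       [  0.        ,   0.        ,   1.        ]]), 'R': array([[-0.01973834, -0.9997587 , -0.00964095],
       [-0.99611438,  0.02049235, -0.0856517 ],
       [ 0.0858286 ,  0.00791286, -0.99627849]]), 't': array([0.05405997, 0.63514233, 1.05128402])}
```

View pics/side0.png

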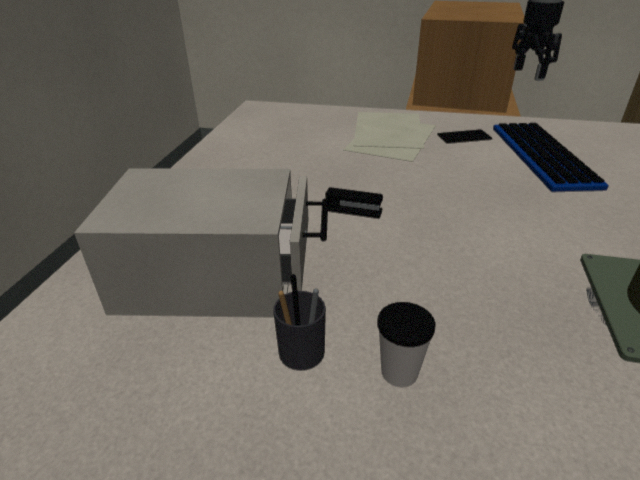

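View pics/top0.png

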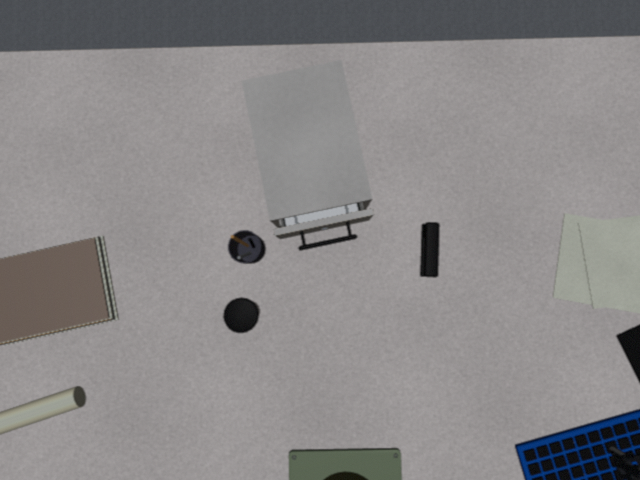

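The top view shows the unit with its top corners near (243,82), (341,61), (371,200) and (271,222). The bar handle runs (300,248)–(356,237), and the drawer is slightly open. The pen cup is at (247,247), the cup at (241,315) and the stapler at (430,250).

```bash
cat > h.py <<'E'
import numpy as np, cv2
from plant import *
from scipy.spatial.transform import Rotation as Ro
def ray(n,uv,z):
    c=camera_model(n); d=c['R'].T@np.linalg.solve(c['mtx'],[uv[0],uv[1],1.]); o=-c['R'].T@c['t']
    return o+d*(z-o[2])/d[2]
def proj(n,X):
    c=camera_model(n); p=c['mtx']@(c['R']@np.asarray(X)+c['t']); return p[:2]/p[2]
def st():
    s=get_state(); R=Ro.from_rotvec(s['ee_rot']).as_matrix(); return s,np.array(s['eef_pos']),R
E
python3 - <<'E'
from h import *
im=cv2.imread('pics/top0.png')
cv2.imwrite('pics/crop0.png',cv2.resize(im[180:340,210:450],None,fx=3.3,fy=3.3,interpolation=cv2.INTER_CUBIC)[:600,:800])
g=cv2.cvtColor(im,cv2.COLOR_BGR2GRAY)
for nm,r,z in(("handle",(228,252,296,360),.131),("stapler",(210,290,410,450),.05),("cup",(295,335,220,262),.11),("pen",(228,268,225,268),.095)):
    m=(g[r[0]:r[1],r[2]:r[3]]<60).astype(np.uint8)
    cs,_=cv2.findContours(m,0,2,offset=(r[2],r[0])); c=max(cs,key=cv2.contourArea)
    b=cv2.minAreaRect(c); print(nm,b, ray("top",b[0],z).round(4)); bp=cv2.boxPoints(b)
    print([ray("top",p,z)[:2].round(4).tolist() for p in bp])
for p in((243,82),(341,61),(371,200),(271,222)): print(ray("top",p,.172).round(4))
E
```

```text
handle ((325.9522705078125, 234.77322387695312), (18.180423736572266, 58.30096435546875), 78.11134338378906) [0.6285 0.0321 0.131 ]
[[0.6362, 0.0981], [0.6599, -0.0266], [0.6208, -0.0338], [0.5972, 0.0906]]
stapler ((429.5, 249.5), (53.0, 17.0), 90.0) [ 0.5959 -0.2098  0.05  ]
[[0.6588, -0.1924], [0.658, -0.2323], [0.5337, -0.2271], [0.5345, -0.1876]]
cup ((241.0, 314.5), (33.0, 34.0), 90.0) [0.4588 0.2218 0.11  ]
[[0.4954, 0.2591], [0.494, 0.1842], [0.4225, 0.1848], [0.4239, 0.2591]]
pen ((246.5, 246.5), (31.0, 35.0), 90.0) [0.6088 0.2116 0.095 ]
[[0.6447, 0.251], [0.6431, 0.1718], [0.5731, 0.1724], [0.5747, 0.2512]]
[0.958  0.2036 0.172 ]
[ 0.9997 -0.008   0.172 ]
[ 0.696  -0.0637  0.172 ]
[0.654  0.1464 0.172 ]
```

View pics/crop0.png

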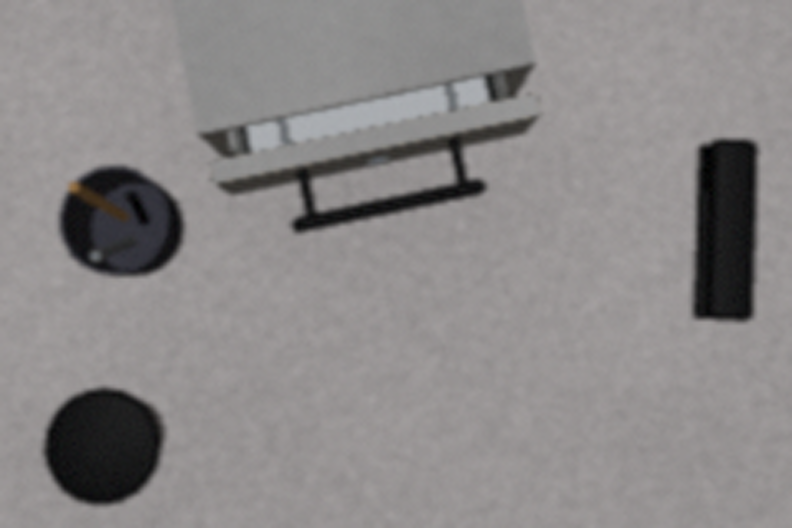

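```bash
python3 - <<'E'
from h import *
a=ray("top",(300,247.9),.131);b=ray("top",(355.8,236.4),.131)
print(a.round(4),b.round(4),np.linalg.norm(a-b),((a+b)/2).round(4),"yaw",np.arctan2(-(a-b)[0],(a-b)[1]))
yaw=.19; ux=np.array([np.cos(yaw),np.sin(yaw),0]); 
mid=(a+b)/2; fm=(np.array([.696,-.0637,.172])+[.654,.1464,.172])/2
print("opening",np.dot(fm-mid,ux)-.035-.015)
uy=np.array([-ux[1],ux[0],0])
for s in(1,-1): print(proj("side",mid+s*.06*uy))
im=cv2.imread('pics/side0.png')
for s in (1,-1):
    p=proj("side",mid+s*.06*uy); cv2.circle(im,tuple(int(round(v)) for v in p),2,(0,0,255),-1)
cv2.imwrite('pics/sc.png',cv2.resize(im[150:350,250:450],None,fx=3,fy=3))
E
```

```text
[0.6011 0.089  0.131 ] [ 0.6236 -0.0326  0.131 ] 0.12368123520236923 [0.6123 0.0282 0.131 ] yaw 0.18329579860965714
opening 0.014035882913996114
[324.12507165 237.37837626]
[325.4325036  200.40584116]
```

View pics/sc.png

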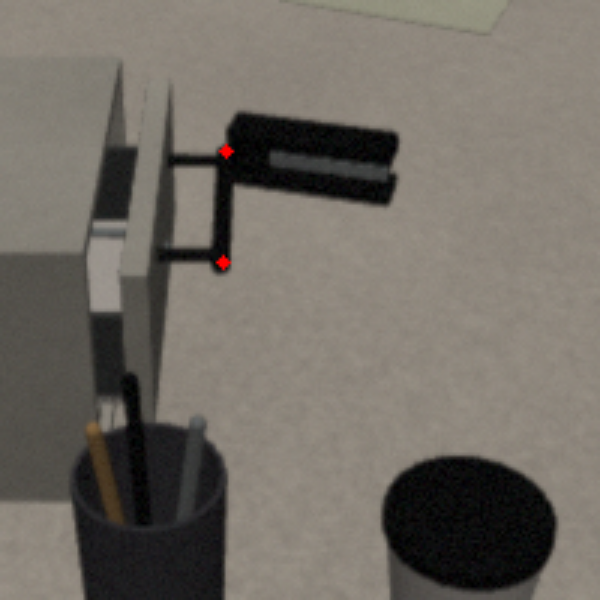

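```bash
python3 -m handwheel '[[-0.35,[0.85,-0.53,0],-1],[-0.35,[0.91,-0.42,0],-1],[-0.35,[0.95,-0.31,0],-1],[-0.35,[0.98,-0.2,0],-1],[-0.35,[1,-0.08,0],-1],[-0.35,[1,0.04,0],-1],[-0.35,[0.99,0.16,0],-1],[-0.35,[0.96,0.28,0],-1],[-0.35,[0.92,0.39,0],-1],[-0.35,[0.87,0.5,0],-1],[-0.35,[0.8,0.6,0],-1],[-0.35,[0.72,0.69,0],-0.3]]'
cat >> h.py <<'E'
def rel(X,yaw=None):
    s,p,R=st(); d=R.T@(np.asarray(X)-p)/.02; print("tcp",p.round(4),"w",round(s['width'],4),"F",np.round(s['ft_force'],1),"t",round(s['time_s'],2))
    ty=np.arctan2(R[1,1],R[0,1]); print("tooly yaw",round(ty,4),"tilt",R[:,2].round(3),"shift shares",d.round(2), "turn shares",None if yaw is None else round(-(yaw-ty)/.12,2))
E
python3 -c "
from h import *
rel([.6123,.0282,.214],.185)"
```

```text
time_s: 1.6
eef_pos: [0.3628, -0.3207, 0.2116]
ee_rot: [-1.942, -2.461, -0.002]
ft_force: [0.7, -0.6, -0.6]
width: 0.0278
tcp [ 0.3628 -0.3207  0.2116] w 0.0278 F [ 0.7 -0.6 -0.6] t 1.6
tooly yaw 0.2348 tilt [-0.004  0.005 -1.   ] shift shares [14.07 16.19 -0.09] turn shares 0.41
```

```bash
python3 -m handwheel '[[-0.35,[0.87,1,0],0.2],[-0.35,[0.87,1,0],0.2],[-0.35,[0.87,1,0],0],[-0.35,[0.87,1,0],0],[-0.35,[0.87,1,0],0],[-0.35,[0.87,1,0],0],[-0.35,[0.87,1,0],0],[-0.35,[0.87,1,0],0],[-0.35,[0.87,1,0],0],[-0.35,[0.87,1,0],0],[-0.35,[0.87,1,0],0],[-0.35,[0.87,1,0],0]]'
python3 -c "
from h import *
rel([.6123,.0282,.214],.185)"
```

```text
time_s: 3.1
eef_pos: [0.5675, -0.0594, 0.2106]
ee_rot: [-2.028, -2.388, 0.001]
ft_force: [-0.7, 0.2, -0.5]
width: 0.0276
tcp [ 0.5675 -0.0594  0.2106] w 0.0276 F [-0.7  0.2 -0.5] t 3.1
tooly yaw 0.1628 tilt [-0.007  0.005 -1.   ] shift shares [ 3.96  2.92 -0.16] turn shares -0.18
```

```bash
python3 -m handwheel '[[-0.35,[0.95,0.7,0],-0.2],[-0.35,[0.95,0.7,0],0],[-0.35,[0.95,0.7,0],0],[-0.35,[0.8,0.6,0],0],[-0.35,[0,0,0],0]]'
python3 - <<'E'
from h import *
rel([.6123,.0282,.131],.185)
for n in("side","top"):
    im=snapshot(n); cv2.imwrite(f"pics/{n}1.png",im[:,:,::-1])
a=cv2.imread("pics/side1.png")[120:320,220:420];b=cv2.imread("pics/top1.png")[150:350,220:420]
cv2.imwrite("pics/m1.png",cv2.resize(np.hstack([a,b]),None,fx=2,fy=2,interpolation=cv2.INTER_CUBIC))
E
```

```text
time_s: 3.72
eef_pos: [0.6087, 0.0288, 0.2094]
ee_rot: [-2.004, -2.406, 0.003]
ft_force: [-0.5, -1.1, -0.7]
width: 0.0273
tcp [0.6087 0.0288 0.2094] w 0.0273 F [-0.5 -1.1 -0.7] t 3.73
tooly yaw 0.1817 tilt [-0.009  0.006 -1.   ] shift shares [-0.09  0.2   3.92] turn shares -0.03
```

View pics/m1.png

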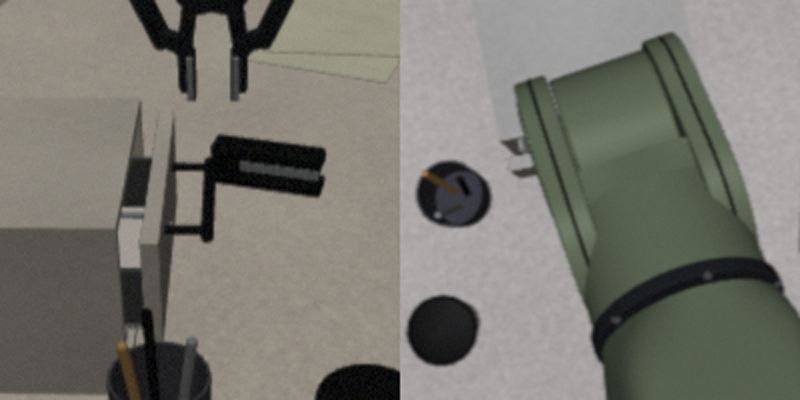

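```bash
python3 -m handwheel '[[-0.35,[0,0.2,0.8],0],[-0.35,[0,0,0.9],0],[-0.35,[0,0,0.9],0]]'
python3 - <<'E'
from h import *
rel([.6123,.0282,.127],.185)
im=snapshot("side")[120:320,220:420,::-1]
cv2.imwrite("pics/m2.png",cv2.resize(im,None,fx=3,fy=3,interpolation=cv2.INTER_CUBIC))
E
```

```text
time_s: 4.2
eef_pos: [0.612, 0.0256, 0.1551]
ee_rot: [-2.011, -2.402, 0.004]
ft_force: [0.0, -0.0, -0.6]
width: 0.028
tcp [0.612  0.0256 0.1551] w 0.028 F [ 0.  -0.  -0.6] t 4.2
tooly yaw 0.1765 tilt [-0.008  0.004 -1.   ] shift shares [0.12 0.05 1.4 ] turn shares -0.07
```

View pics/m2.png

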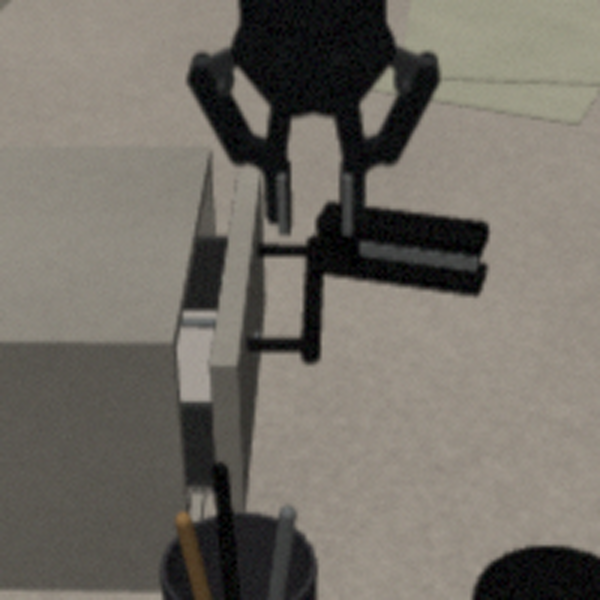

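```bash
python3 -m handwheel '[[-0.35,[0.1,0.05,0.6],-0.05],[-0.35,[0,0,0.6],0],[-0.35,[0,0,0.1],0]]'
python3 - <<'E'
from h import *
rel([.6123,.0282,.129],.185)
im=snapshot("side")[120:320,220:420,::-1]
cv2.imwrite("pics/m3.png",cv2.resize(im,None,fx=3,fy=3,interpolation=cv2.INTER_CUBIC))
E
```

```text
time_s: 4.62
eef_pos: [0.6112, 0.0269, 0.1245]
ee_rot: [-2.003, -2.405, 0.009]
ft_force: [0.3, 0.1, -0.1]
width: 0.0278
tcp [0.6112 0.0269 0.1245] w 0.0278 F [ 0.3  0.1 -0.1] t 4.62
tooly yaw 0.1817 tilt [-0.012  0.003 -1.   ] shift shares [ 0.05  0.06 -0.23] turn shares -0.03
```

View pics/m3.png

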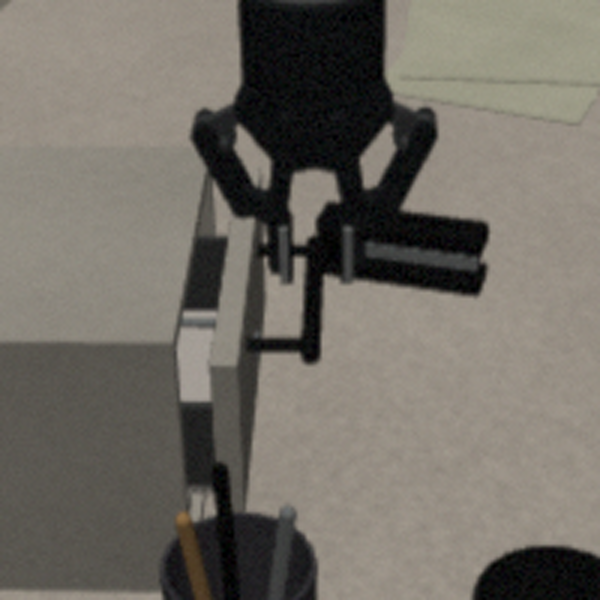

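The fingers straddle the bar, with tips at about (285,280) and (348,280) in the crop and the bar between them near x=316. There was no contact force on the way down, so I'm closing.

```bash
python3 -m handwheel '[[-1,[0,0,0],0],[-1,[0,0,0],0],[-1,[0,0,0],0],[-1,[0,0,0],0]]' 40
python3 -c "
from h import *
rel([.6123,.0282,.129],.185)"
```

```text
time_s: 5.18
eef_pos: [0.6119, 0.027, 0.1259]
ee_rot: [-2.005, -2.406, 0.006]
ft_force: [0.0, 0.6, 1.4]
width: 0.0
tcp [0.6119 0.027  0.1259] w 0.0 F [0.  0.6 1.4] t 5.17
tooly yaw 0.1815 tilt [-0.01   0.003 -1.   ] shift shares [ 0.05  0.03 -0.15] turn shares -0.03
```

```bash
python3 - <<'E'
from h import *
im=snapshot("side")[120:320,220:420,::-1]
cv2.imwrite("pics/m4.png",cv2.resize(im,None,fx=3,fy=3,interpolation=cv2.INTER_CUBIC))
s,p,R=st(); print(proj("side",p)-[220,120],(proj("side",p)-[220,120])*3, "tip",(proj("side",p+R[:,2]*.011)-[220,120])*3, "bar",(proj("side",[.6123,.0282,.131])-[220,120])*3)
E
```

```text
[105.22516468  99.89498535] [315.67549403 299.68495605] tip [315.94711786 315.56185773] bar [314.49149906 293.2301993 ]
```

View pics/m4.png

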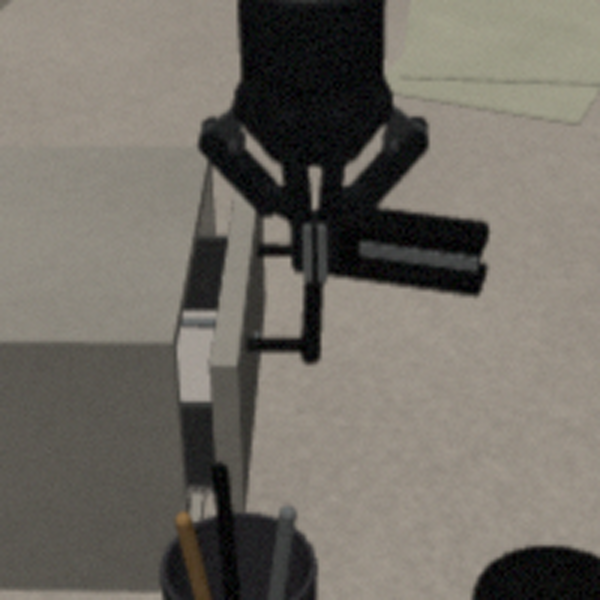

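```bash
python3 - <<'E'
from h import *
p=np.array([.2279,-.5276,.2138]); R=Ro.from_rotvec([-3.0755,-.6358,.0004]).as_matrix()
for n,(r,c) in (("side",(0,480)),("top",(400,560))):
    for nm,dz,dy in(("tcp",0,0),("tip",.011,0),("tipL",0,.05),("tipR",0,-.05)): print(n,nm,proj(n,p+R@[0,dy,dz]))
    im=cv2.imread(f"pics/{n}0.png")[r:r+80 if n=='top' else 110,c:c+80 if n=='top' else c+110]
    cv2.imwrite(f"pics/g_{n}.png",cv2.resize(im,(550,550),interpolation=cv2.INTER_CUBIC))
E
```

```text
side tcp [524.60536996  87.34638287]
side tip [523.51479124  91.84834812]
side tipL [513.69424654  81.70855087]
side tipR [536.34279872  93.41117097]
top tcp [624.21612607 434.5666695 ]
top tip [620.43679023 432.53435097]
top tipL [647.59002787 423.39257521]
top tipR [600.76583313 445.77728323]
```

View pics/g_side.png

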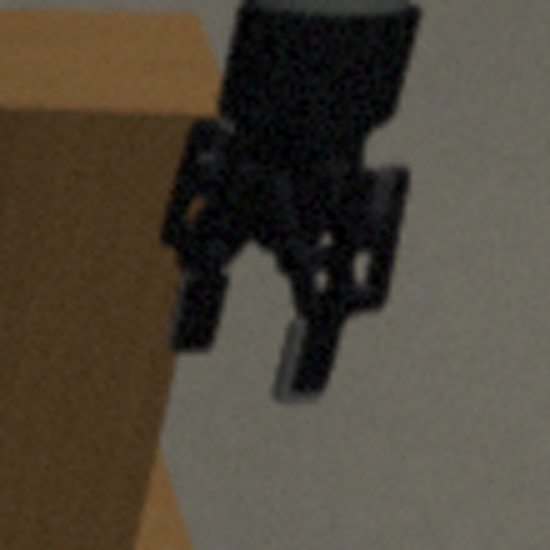

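View pics/g_top.png

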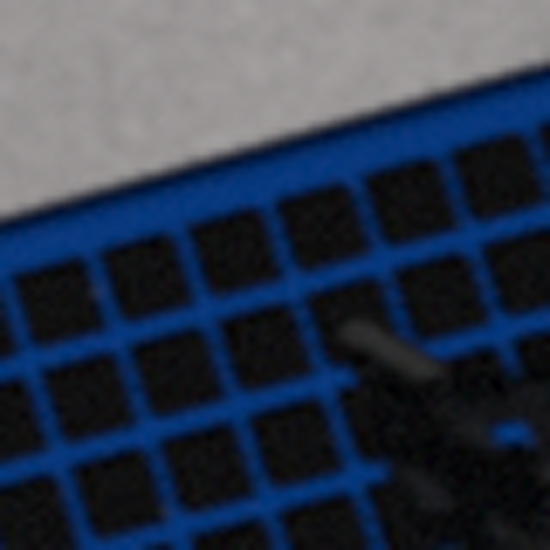

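```bash
python3 - <<'E'
from h import *
def P(n): c=camera_model(n); return c['mtx']@np.c_[c['R'],c['t']]
p=np.array([.2279,-.5276,.2138]); R=Ro.from_rotvec([-3.0755,-.6358,.0004]).as_matrix()
for a,b in(((538,80),(609.5,447.3)),((536,79.6),(611,446)),((540,80),(609,449))):
    X=cv2.triangulatePoints(P("side"),P("top"),np.array(a,float),np.array(b,float)); X=X[:3,0]/X[3]
    print(X.round(4),"in tool",(R.T@(X-p)).round(4), proj("side",X)-a)
E
```

```text
[ 0.2147 -0.4787  0.2454] in tool [ 0.0073 -0.0502 -0.0315] [-0.97079919  0.04743409]
[ 0.2178 -0.4818  0.2453] in tool [ 0.0089 -0.0461 -0.0315] [-0.60997004  0.03051581]
[ 0.2114 -0.4771  0.246 ] in tool [ 0.0049 -0.053  -0.0321] [-1.23448012  0.0597032 ]
```

The jaws shut on air (width 0). Triangulating the fingertips shows they really stand about 28 mm farther back along the tool than the TCP reading implies, so they closed just above the bar. I'll reopen and go down by that amount.

```bash
python3 -m handwheel '[[-0.35,[0,0,-0.1],0],[-0.35,[0,0,0],0],[-0.35,[0,0,0],0],[-0.35,[0.05,0.05,0.4],0],[-0.35,[0,0,0.5],0],[-0.35,[0,0,0.4],0],[-0.35,[0,0,0],0]]'
python3 - <<'E'
from h import *
rel([.6123,.0282,.100],.185)
im=snapshot("side")[120:320,220:420,::-1]
cv2.imwrite("pics/m5.png",cv2.resize(im,None,fx=3,fy=3,interpolation=cv2.INTER_CUBIC))
E
```

```text
time_s: 6.1
eef_pos: [0.6122, 0.0283, 0.0995]
ee_rot: [-2.004, -2.406, 0.007]
ft_force: [-0.2, -0.4, 0.1]
width: 0.0274
tcp [0.6122 0.0283 0.0995] w 0.0274 F [-0.2 -0.4  0.1] t 6.1
tooly yaw 0.1817 tilt [-0.011  0.003 -1.   ] shift shares [-0.01  0.01 -0.02] turn shares -0.03
```

View pics/m5.png

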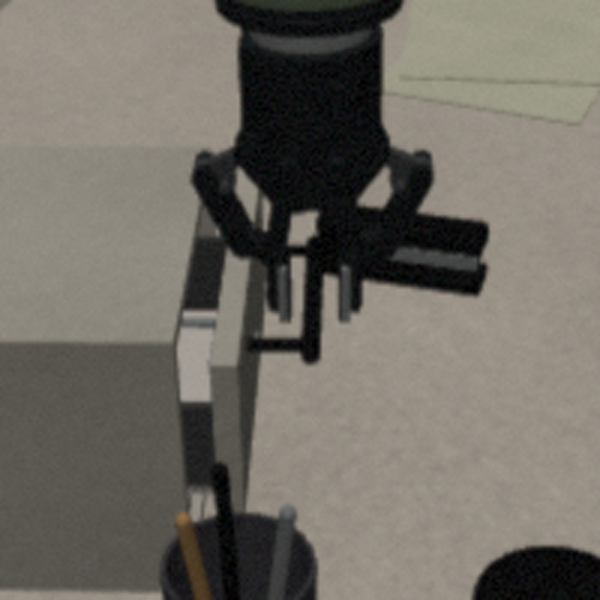

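The bar now passes between the pads, with pad ends near (285,320) and (346,320) and the bar visible in front of them. Closing.

```bash
python3 -m handwheel '[[-1,[0,0,0],0],[-1,[0,0,0],0],[-1,[0,0,0],0]]' 50
python3 -c "
from h import *
rel([.6123,.0282,.100],.185)"
```

```text
time_s: 6.52
eef_pos: [0.6126, 0.0284, 0.1003]
ee_rot: [-2.005, -2.406, 0.006]
ft_force: [1.0, 1.1, -3.7]
width: 0.0091
tcp [0.6126 0.0284 0.1003] w 0.0091 F [ 1.   1.1 -3.7] t 6.53
tooly yaw 0.1817 tilt [-0.01   0.003 -1.   ] shift shares [-0.01 -0.02  0.02] turn shares -0.03
```

```bash
python3 -m handwheel '[[-1,[0,-0.4,0],0],[-1,[0,-0.7,0],0],[-1,[0,-0.9,0],0],[-1,[0,-0.9,0],0],[-1,[0,-0.9,0],0],[-1,[0,-0.9,0],0],[-1,[0,-0.9,0],0]]'
python3 -c "
from h import *
rel([.6126,.0284,.100],.185)"
```

```text
time_s: 7.4
eef_pos: [0.4965, 0.0064, 0.1004]
ee_rot: [-2.005, -2.405, 0.007]
ft_force: [2.7, -2.0, -16.0]
width: 0.009
tcp [0.4965 0.0064 0.1004] w 0.009 F [  2.7  -2.  -16. ] t 7.4
tooly yaw 0.1808 tilt [-0.01   0.003 -1.   ] shift shares [ 0.04  5.91 -0.04] turn shares -0.03
```

```bash
python3 -m handwheel '[[-1,[0,-0.8,0.05],0],[-1,[0,-0.6,0],0],[-1,[0,-0.4,0],0],[-1,[0,-0.3,0],0]]'
python3 -c "
from h import *
rel([.6126,.0284,.100],.185)"
```

```text
time_s: 7.9
eef_pos: [0.4565, -0.0011, 0.1006]
ee_rot: [-2.01, -2.409, -0.007]
ft_force: [48.6, 1.9, -39.9]
width: 0.009
tcp [ 0.4565 -0.0011  0.1006] w 0.009 F [ 48.6   1.9 -39.9] t 7.9
tooly yaw 0.1802 tilt [-0.001  0.006 -1.   ] shift shares [0.05 7.94 0.04] turn shares -0.04
```

```bash
python3 -m handwheel '[[-1,[0,-0.3,0],0],[-1,[0,-0.3,0],0]]'
python3 -c "
from h import *
rel([.6126,.0284,.100],.185)"
```

```text
time_s: 8.15
eef_pos: [0.4573, -0.0009, 0.1007]
ee_rot: [2.005, 2.403, 0.042]
ft_force: [46.5, -0.5, -53.9]
width: 0.0089
tcp [ 0.4573 -0.0009  0.1007] w 0.0089 F [ 46.5  -0.5 -53.9] t 8.15
tooly yaw 0.1799 tilt [ 0.026  0.013 -1.   ] shift shares [0.05 7.9  0.26] turn shares -0.04
```

```bash
python3 -m handwheel '[[-1,[0,0,0],0],[-0.35,[0,0,0],0],[-0.35,[0,0,0],0],[-0.35,[0,0,0],0],[-0.35,[0,0,-0.5],0],[-0.35,[0,0,-0.9],0],[-0.35,[0,0,-1],0],[-0.35,[0,0,-1],0]]'
python3 - <<'E'
from h import *
rel([.6123,.0282,.100],.185)
for n in("side","top"):
    im=snapshot(n); cv2.imwrite(f"pics/{n}2.png",im[:,:,::-1])
E
```

```text
time_s: 9.15
eef_pos: [0.4548, -0.0016, 0.1725]
ee_rot: [2.005, 2.404, 0.042]
ft_force: [-1.0, 0.5, 0.4]
width: 0.0275
tcp [ 0.4548 -0.0016  0.1725] w 0.0275 F [-1.   0.5  0.4] t 9.15
tooly yaw 0.1803 tilt [ 0.026  0.013 -1.   ] shift shares [0.02 7.91 3.84] turn shares -0.04
```

View pics/side2.png

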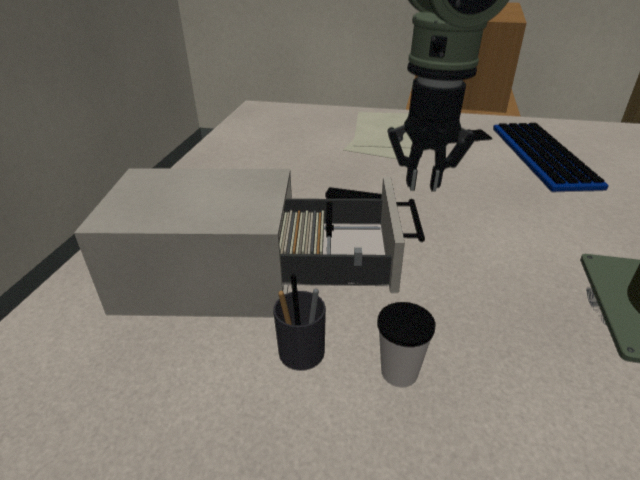

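View pics/top2.png

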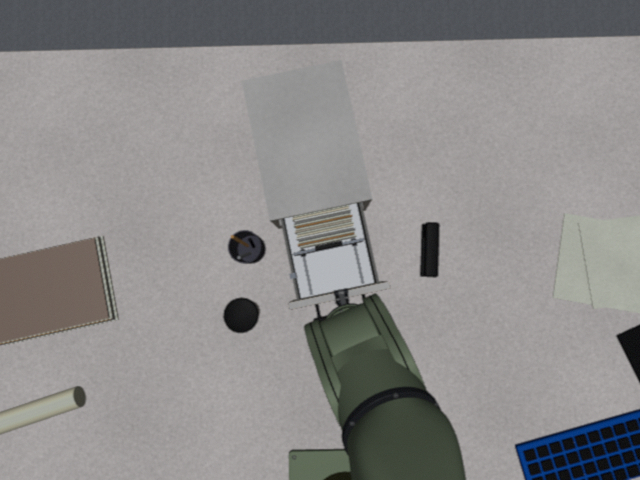

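The drawer is fully open. In the top view the follower tab shows near (328,244) and the clip near (292,275); in the side view they are near (330,222) and (357,256).

```bash
python3 - <<'E'
from h import *
a=cv2.imread('pics/top2.png')[190:310,270:390];b=cv2.imread('pics/side2.png')[180:300,275:395]
cv2.imwrite('pics/t2.png',cv2.resize(a,(600,600),interpolation=cv2.INTER_CUBIC))
cv2.imwrite('pics/s2.png',cv2.resize(b,(600,600),interpolation=cv2.INTER_CUBIC))
E
```

```text
(no output)
```

View pics/t2.png

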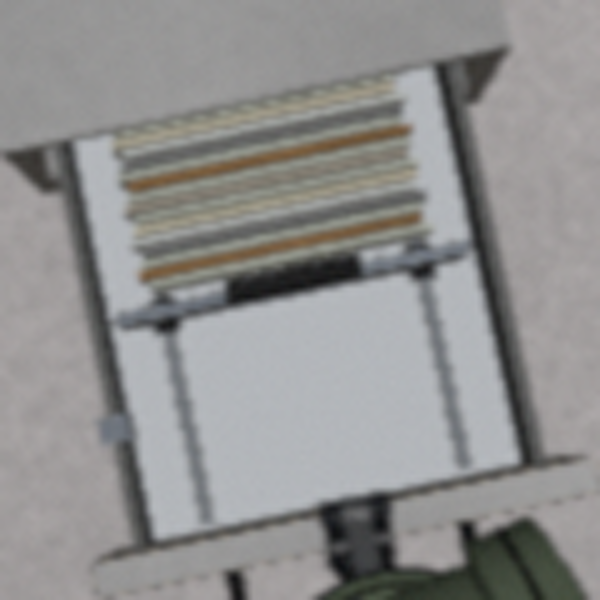

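View pics/s2.png

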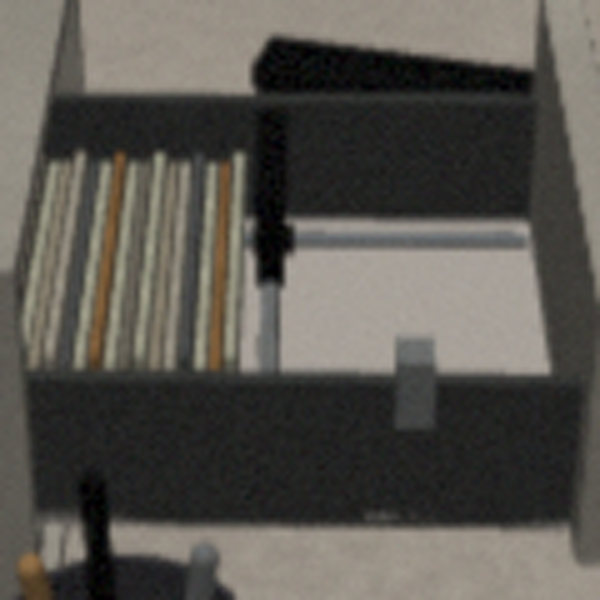

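```bash
python3 - <<'E'
from h import *
def P(n): c=camera_model(n); return c['mtx']@np.c_[c['R'],c['t']]
c=camera_model("top"); print("cam",-c['R'].T@c['t'])
yaw=.183; ux=np.array([np.cos(yaw),np.sin(yaw),0]); uy=np.array([-ux[1],ux[0],0])
tp=lambda q:np.array(q)/5+[270,190]; sp=lambda q:np.array(q)/5+[275,180]
tab=ray("top",tp((294,281)),.148); print("tab",tab.round(4))
for q in((227,285),(357,258),(360,277),(230,303)): print(ray("top",tp(q),.148).round(4))
X=cv2.triangulatePoints(P("side"),P("top"),sp((415,351)),tp((115,430))); X=X[:3,0]/X[3]; print("clip",X.round(4))
for z in(.13,.14): 
    k=ray("top",tp((115,430)),z); k2=ray("side",sp((415,351)),z); print(z,k.round(4),k2.round(4),"dx,dy from tab",(k-tab)@ux,(k-tab)@uy,(k2-tab)@ux)
E=np.array([.6035,.0265,.148]); print("exp",proj("top",E),proj("side",E), tp((294,281)))
for s in(1,-1):
  for z in (.148,.128):print((proj("side",[*(tab+s*.03*uy)[:2],z])-[275,180])*5)
E
```

```text
cam [0.54351123 0.0327127  1.10229387]
tab [0.6024 0.0265 0.148 ]
[0.6013 0.0551 0.148 ]
[ 6.117e-01 -5.000e-04  1.480e-01]
[ 0.6036 -0.0016  0.148 ]
[0.5936 0.054  0.148 ]
clip [0.5416 0.1054 0.127 ]
0.13 [0.5406 0.1051 0.13  ] [0.542  0.1096 0.13  ] dx,dy from tab -0.04646121238761673 0.08849424230470382 -0.04433581053323576
0.14 [0.5407 0.1044 0.14  ] [0.5403 0.1232 0.14  ] dx,dy from tab -0.04656764061177697 0.08775677601288485 -0.04350907746591451
exp [328.80836422 245.697246  ] [329.99599    209.37544015] [328.8 246.2]
[276.63546031 194.06416079]
[276.56525312 244.20675319]
[279.32265138 103.32867344]
[279.21904527 151.69777006]
```

```bash
python3 -m handwheel '[[-0.35,[0,0.7,0],0],[-0.35,[0,1,0],0],[-0.35,[0,1,0],0],[-0.35,[0,1,0],0],[-0.35,[0,1,0],0],[-0.35,[0,1,0],0],[-0.35,[0,1,0],0],[-0.35,[0,0.8,0],0],[-0.35,[0,0,0],0]]'
python3 - <<'E'
from h import *
rel([.604,.0266,.105],.183)
im=snapshot("side")[120:320,220:420,::-1]
cv2.imwrite("pics/m6.png",cv2.resize(im,None,fx=3,fy=3,interpolation=cv2.INTER_CUBIC))
E
```

```text
time_s: 10.38
eef_pos: [0.6052, 0.0255, 0.1773]
ee_rot: [2.006, 2.404, 0.04]
ft_force: [-0.3, -0.2, 0.2]
width: 0.0279
tcp [0.6052 0.0255 0.1773] w 0.0279 F [-0.3 -0.2  0.2] t 10.38
tooly yaw 0.1797 tilt [ 0.025  0.013 -1.   ] shift shares [ 0.04 -0.15  3.61] turn shares -0.03
```

View pics/m6.png

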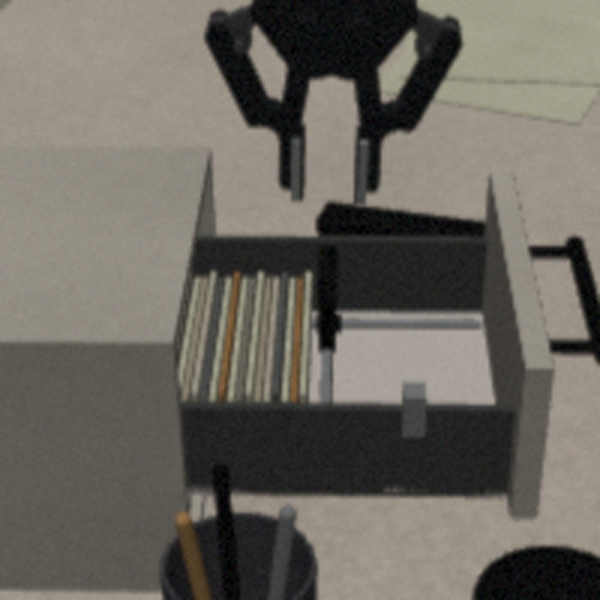

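```bash
python3 -m handwheel '[[-0.35,[0,-0.05,0.8],0],[-0.35,[0,-0.05,0.9],0],[-0.35,[0,-0.05,0.9],0],[-0.35,[0,0,0.5],0],[-0.35,[0,0,0],0]]'
python3 - <<'E'
from h import *
rel([.604,.0266,.105],.183)
im=snapshot("side")[120:320,220:420,::-1]
cv2.imwrite("pics/m7.png",cv2.resize(im,None,fx=3,fy=3,interpolation=cv2.INTER_CUBIC))
E
```

```text
time_s: 11.05
eef_pos: [0.6004, 0.0246, 0.1144]
ee_rot: [2.007, 2.404, 0.038]
ft_force: [-0.3, 0.6, 0.9]
width: 0.0277
tcp [0.6004 0.0246 0.1144] w 0.0277 F [-0.3  0.6  0.9] t 11.05
tooly yaw 0.1794 tilt [ 0.023  0.012 -1.   ] shift shares [0.06 0.18 0.48] turn shares -0.03
```

View pics/m7.png

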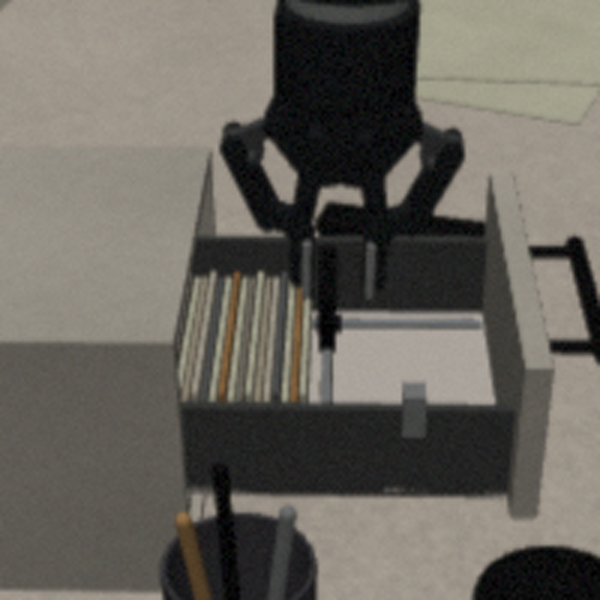

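```bash
python3 -m handwheel '[[-0.35,[0.05,0.2,0],0],[-0.35,[0,0,0.4],0],[-0.35,[0,0,0],0]]'
python3 - <<'E'
from h import *
rel([.604,.0266,.105],.183)
im=snapshot("side")[120:320,220:420,::-1]
cv2.imwrite("pics/m8.png",cv2.resize(im,None,fx=3,fy=3,interpolation=cv2.INTER_CUBIC))
E
```

```text
time_s: 11.48
eef_pos: [0.6053, 0.0266, 0.1077]
ee_rot: [2.006, 2.402, 0.04]
ft_force: [-0.4, 0.8, -0.5]
width: 0.0279
tcp [0.6053 0.0266 0.1077] w 0.0279 F [-0.4  0.8 -0.5] t 11.47
tooly yaw 0.1793 tilt [ 0.026  0.012 -1.   ] shift shares [ 0.01 -0.07  0.13] turn shares -0.03
```

View pics/m8.png

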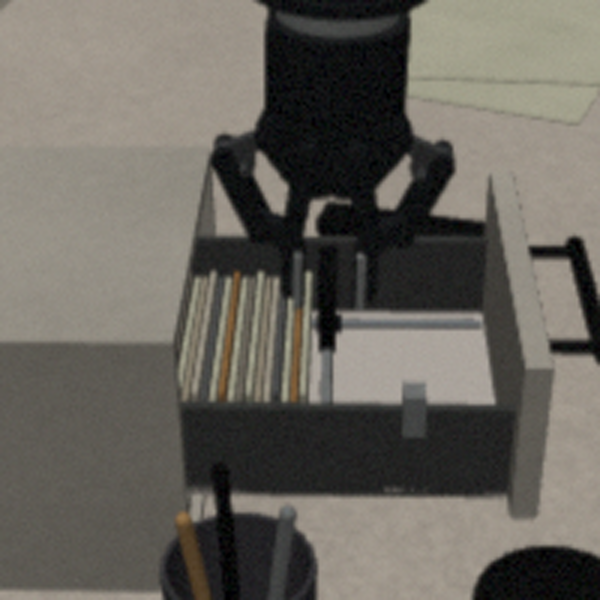

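```bash
python3 -m handwheel '[[-0.35,[0,0,0.13],0],[-1,[0,0,0],0],[-1,[0,0,0],0],[-1,[0,0,0],0]]' 60
python3 -c "
from h import *
rel([.604,.0266,.105],.183)"
```

```text
time_s: 12.02
eef_pos: [0.6056, 0.0266, 0.1056]
ee_rot: [2.005, 2.402, 0.041]
ft_force: [2.8, -0.2, 0.1]
width: 0.0092
tcp [0.6056 0.0266 0.1056] w 0.0092 F [ 2.8 -0.2  0.1] t 12.03
tooly yaw 0.1795 tilt [ 0.026  0.012 -1.   ] shift shares [ 0.01 -0.08  0.03] turn shares -0.03
```

```bash
python3 -m handwheel '[[-1,[0,-0.4,0],0],[-1,[0,-0.6,0],0],[-1,[0,-0.6,0],0],[-1,[0,-0.4,0],0],[-1,[0,0,0],0]]'
python3 - <<'E'
from h import *
rel([.6056,.0266,.105],.183)
for n in("side","top"):
    im=snapshot(n); cv2.imwrite(f"pics/{n}3.png",im[:,:,::-1])
a=cv2.imread('pics/top3.png')[190:310,270:390];b=cv2.imread('pics/side3.png')[180:300,275:395]
cv2.imwrite('pics/t3.png',cv2.resize(a,(600,600),interpolation=cv2.INTER_CUBIC))
cv2.imwrite('pics/s3.png',cv2.resize(b,(600,600),interpolation=cv2.INTER_CUBIC))
E
```

```text
time_s: 12.65
eef_pos: [0.5664, 0.0192, 0.1056]
ee_rot: [2.003, 2.399, 0.048]
ft_force: [4.4, 0.9, -4.7]
width: 0.0088
tcp [0.5664 0.0192 0.1056] w 0.0088 F [ 4.4  0.9 -4.7] t 12.65
tooly yaw 0.1794 tilt [ 0.032  0.013 -0.999] shift shares [0.02 1.99 0.1 ] turn shares -0.03
```

View pics/t3.png

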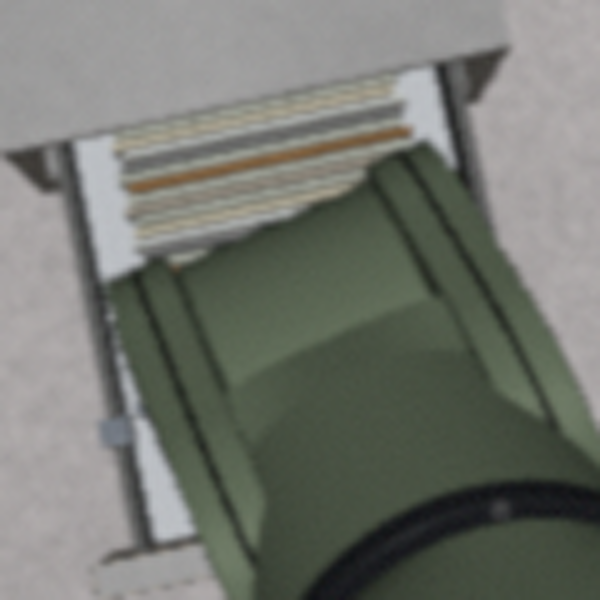

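View pics/s3.png

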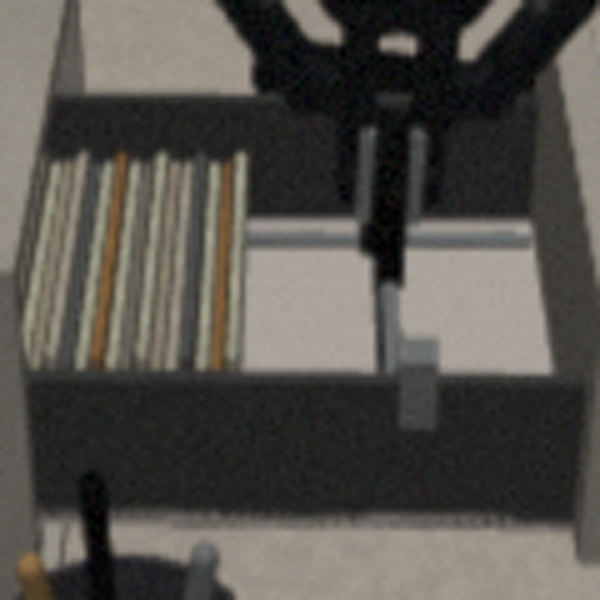

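```bash
cat > meas.py <<'E'
from h import *
import sys
yaw=.183; ux=np.array([np.cos(yaw),np.sin(yaw),0])
def run(f,c0,c1):
    g=cv2.cvtColor(cv2.imread(f),cv2.COLOR_BGR2GRAY).astype(float)
    t=[];
    for r in (233,234,235):
        seg=g[r,c0:c1]; w=np.clip(120-seg,0,None); w[seg>90]=0
        t.append((w*np.arange(c0,c1)).sum()/w.sum())
    # clip: lighter than the wall, rows 258-263
    k=[]
    for r in (258,260,262):
        seg=g[r,345:372]; b=np.median(g[r,300:345]); w=np.clip(seg-b-8,0,None); k.append((w*np.arange(345,372)).sum()/w.sum())
    return np.mean(t),np.mean(k),np.round(t,1),np.round(k,1)
for a in sys.argv[1:]:
    f,c0,c1=a.split(',')
    t,k,tt,kk=run(f,int(c0),int(c1)); print(f,tt,kk)
    # tab lower near edge taken at z=.105 guess,y+30 ; clip outer side at z~.118
    X=ray("side",(t,234),.105)
    K=ray("side",(k,260),.118)
    print(X.round(4),K.round(4),"tab-clip along x",round(float((X-K)@ux)*1000,2), "dy",round(float((X-K)@[-ux[1],ux[0],0])*1000,1))
E
python3 meas.py pics/side2.png,322,337 pics/side3.png,345,362
```

```text
pics/side2.png [328.6 328.6 328.6] [357.7 357.7 357.5]
[0.6035 0.0387 0.105 ] [0.5407 0.1191 0.118 ] tab-clip along x 47.09 dy -90.5
pics/side3.png [352.5 352.4 352.4] [358.2 358.2 358.2]
[0.5628 0.0304 0.105 ] [0.5398 0.1189 0.118 ] tab-clip along x 6.43 dy -91.2
```

```bash
cat >> meas.py <<'E'
print("--- by vertical planes")
uy=np.array([-ux[1],ux[0],0]); y0=np.array([.6035,.0265,0])@uy
def rayv(uv,yr):
    c=camera_model("side"); d=c['R'].T@np.linalg.solve(c['mtx'],[uv[0],uv[1],1.]); o=-c['R'].T@c['t']
    return o+d*((y0+yr-o@uy)/(d@uy))
for a in sys.argv[1:]:
    f,c0,c1=a.split(','); t,k,_,_=run(f,int(c0),int(c1))
    for yt,yk in((.03,.092),(.027,.09),(.033,.095)):
        X=rayv((t,234),yt);K=rayv((k,260),yk); print(f,X.round(4),K.round(4),round(float((X-K)@ux)*1000,2))
E
python3 meas.py pics/side2.png,322,337 pics/side3.png,345,362
```

```text
pics/side2.png [328.6 328.6 328.6] [357.7 357.7 357.5]
[0.6035 0.0387 0.105 ] [0.5407 0.1191 0.118 ] tab-clip along x 47.09 dy -90.5
pics/side3.png [352.5 352.4 352.4] [358.2 358.2 358.2]
[0.5628 0.0304 0.105 ] [0.5398 0.1189 0.118 ] tab-clip along x 6.43 dy -91.2
--- by vertical planes
pics/side2.png [0.5998 0.0563 0.1173] [0.542  0.1087 0.11  ] 47.38
pics/side2.png [0.6004 0.0534 0.1152] [0.5422 0.1067 0.1084] 47.56
pics/side2.png [0.5992 0.0593 0.1193] [0.5416 0.1117 0.1123] 47.14
pics/side3.png [0.5602 0.049  0.1178] [0.5411 0.1085 0.11  ] 7.91
pics/side3.png [0.5606 0.046  0.1157] [0.5413 0.1065 0.1084] 7.9
pics/side3.png [0.5597 0.052  0.1198] [0.5407 0.1115 0.1123] 7.85
```

```bash
python3 -m handwheel '[[-1,[0,-0.2,0],0],[-1,[0,-0.15,0],0],[-1,[0,0,0],0],[-1,[0,0,0],0]]'
python3 - <<'E'
from h import *
rel([.6056,.0266,.105],.183)
for n in("side","top"):
    im=snapshot(n); cv2.imwrite(f"pics/{n}4.png",im[:,:,::-1])
b=cv2.imread('pics/side4.png')[180:300,275:395]
cv2.imwrite('pics/s4.png',cv2.resize(b,(600,600),interpolation=cv2.INTER_CUBIC))
E
python3 meas.py pics/side2.png,322,337 pics/side3.png,345,362 pics/side4.png,350,367
```

```text
time_s: 13.25
eef_pos: [0.5619, 0.0183, 0.1056]
ee_rot: [2.001, 2.397, 0.052]
ft_force: [5.5, 0.6, -1.4]
width: 0.0091
tcp [0.5619 0.0183 0.1056] w 0.0091 F [ 5.5  0.6 -1.4] t 13.25
tooly yaw 0.1793 tilt [ 0.035  0.013 -0.999] shift shares [0.02 2.22 0.11] turn shares -0.03
pics/side2.png [328.6 328.6 328.6] [357.7 357.7 357.5]
[0.6035 0.0387 0.105 ] [0.5407 0.1191 0.118 ] tab-clip along x 47.09 dy -90.5
pics/side3.png [352.5 352.4 352.4] [358.2 358.2 358.2]
[0.5628 0.0304 0.105 ] [0.5398 0.1189 0.118 ] tab-clip along x 6.43 dy -91.2
pics/side4.png [355. 355. 355.] [358.2 358.1 358.1]
[0.5583 0.0295 0.105 ] [0.5399 0.1189 0.118 ] tab-clip along x 1.81 dy -91.3
--- by vertical planes
pics/side2.png [0.5998 0.0563 0.1173] [0.542  0.1087 0.11  ] 47.38
pics/side2.png [0.6004 0.0534 0.1152] [0.5422 0.1067 0.1084] 47.56
pics/side2.png [0.5992 0.0593 0.1193] [0.5416 0.1117 0.1123] 47.14
pics/side3.png [0.5602 0.049  0.1178] [0.5411 0.1085 0.11  ] 7.91
pics/side3.png [0.5606 0.046  0.1157] [0.5413 0.1065 0.1084] 7.9
pics/side3.png [0.5597 0.052  0.1198] [0.5407 0.1115 0.1123] 7.85
pics/side4.png [0.5558 0.0482 0.1178] [0.5412 0.1085 0.11  ] 3.42
pics/side4.png [0.5562 0.0452 0.1158] [0.5414 0.1065 0.1084] 3.39
pics/side4.png [0.5554 0.0512 0.1198] [0.5408 0.1115 0.1123] 3.39
```

View pics/s4.png

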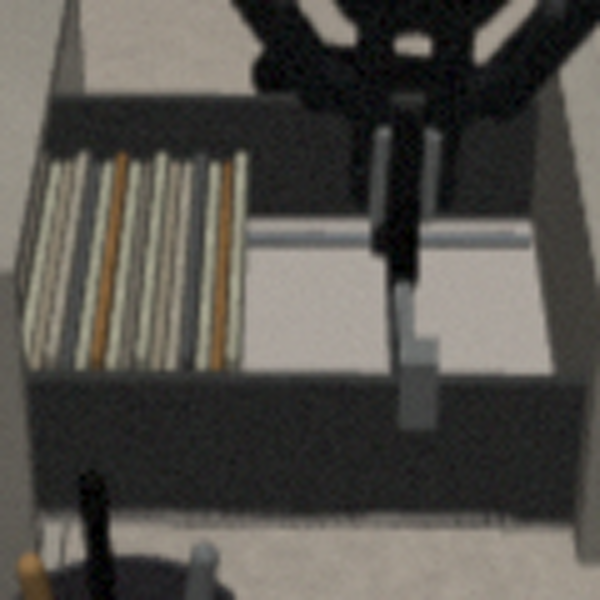

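```bash
python3 -m handwheel '[[-1,[0,-0.2,0],0],[-1,[0,0,0],0],[-1,[0,0,0],0]]'
python3 - <<'E'
from h import *
rel([.6056,.0266,.105],.183)
for n in("side","top"):
    im=snapshot(n); cv2.imwrite(f"pics/{n}5.png",im[:,:,::-1])
E
python3 meas.py pics/side5.png,351,369
```

```text
time_s: 13.72
eef_pos: [0.5594, 0.0179, 0.1056]
ee_rot: [2.0, 2.396, 0.054]
ft_force: [5.3, -0.3, 0.4]
width: 0.009
tcp [0.5594 0.0179 0.1056] w 0.009 F [ 5.3 -0.3  0.4] t 13.72
tooly yaw 0.1793 tilt [ 0.038  0.014 -0.999] shift shares [0.02 2.35 0.12] turn shares -0.03
pics/side5.png [356.5 356.5 356.4] [358.3 358.1 358. ]
[0.5558 0.029  0.105 ] [0.5399 0.1189 0.118 ] tab-clip along x -0.73 dy -91.3
--- by vertical planes
pics/side5.png [0.5534 0.0477 0.1178] [0.5412 0.1085 0.11  ] 0.95
pics/side5.png [0.5538 0.0448 0.1158] [0.5415 0.1065 0.1084] 0.91
pics/side5.png [0.553  0.0507 0.1199] [0.5408 0.1115 0.1123] 0.93
```

```bash
python3 -m handwheel '[[-1,[0,0,0],0],[-1,[0,0,0],0],[-1,[0,0,0],0],[-1,[0,0,0],0]]'
python3 - <<'E'
from h import *
rel([.6056,.0266,.105],.183)
for n in("side","top"):
    im=snapshot(n); cv2.imwrite(f"pics/{n}6.png",im[:,:,::-1])
E
python3 meas.py pics/side6.png,351,369; python3 - <<'E'
import cv2,numpy as np
a=cv2.imread('pics/top6.png')[140:340,190:460];b=cv2.imread('pics/side6.png')[160:360,250:450]
cv2.imwrite('pics/f.png',np.hstack([cv2.resize(a,(400,296)),cv2.resize(b,(400,400))[:296]]))
b=cv2.imread('pics/side6.png')[160:400,250:450]; cv2.imwrite('pics/f2.png',cv2.resize(b,(500,600)))
E
```

```text
time_s: 14.32
eef_pos: [0.5611, 0.0181, 0.1056]
ee_rot: [2.0, 2.395, 0.056]
ft_force: [6.0, 1.2, -0.2]
width: 0.0089
tcp [0.5611 0.0181 0.1056] w 0.0089 F [ 6.   1.2 -0.2] t 14.32
tooly yaw 0.1792 tilt [ 0.039  0.014 -0.999] shift shares [0.02 2.26 0.12] turn shares -0.03
pics/side6.png [355.5 355.5 355.5] [358.3 358.3 358. ]
[0.5575 0.0293 0.105 ] [0.5398 0.1189 0.118 ] tab-clip along x 1.05 dy -91.3
--- by vertical planes
pics/side6.png [0.555  0.048  0.1178] [0.5411 0.1085 0.11  ] 2.68
pics/side6.png [0.5554 0.0451 0.1158] [0.5413 0.1065 0.1084] 2.65
pics/side6.png [0.5546 0.051  0.1199] [0.5407 0.1115 0.1123] 2.65
```

View pics/f2.png

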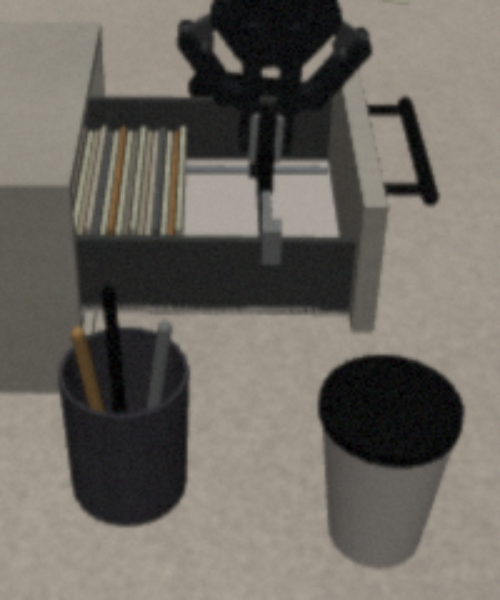

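View pics/top6.png

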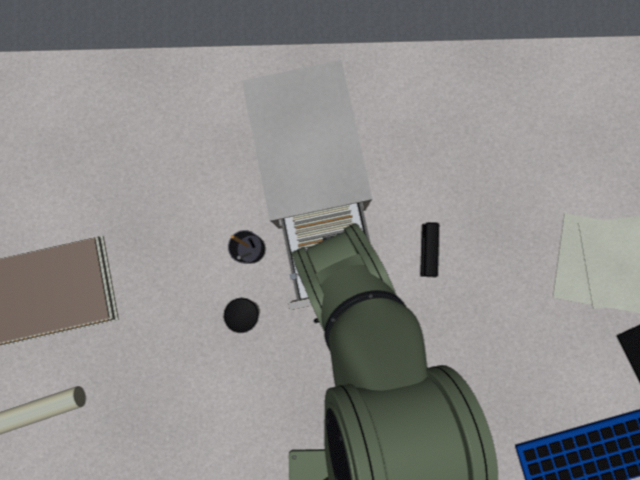

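With zero rows the spring creeps the arm back about 0.4 mm per row, because each row re-targets the measured pose. I'll finish on a row that carries a small pull and let only camera time pass after it.

```bash
python3 -m handwheel '[[-1,[0,-0.14,0],0]]'
python3 - <<'E'
from h import *
rel([.6056,.0266,.105],.183)
for i in range(6): im=snapshot("side")
cv2.imwrite("pics/side7.png",im[:,:,::-1])
rel([.6056,.0266,.105],.183)
E
python3 meas.py pics/side7.png,351,369
```

```text
time_s: 14.55
eef_pos: [0.559, 0.0178, 0.1056]
ee_rot: [1.999, 2.394, 0.058]
ft_force: [6.1, -0.1, 2.7]
width: 0.0087
tcp [0.559  0.0178 0.1056] w 0.0087 F [ 6.1 -0.1  2.7] t 14.55
tooly yaw 0.1792 tilt [ 0.041  0.014 -0.999] shift shares [0.02 2.37 0.13] turn shares -0.03
tcp [0.5589 0.0178 0.1056] w 0.0089 F [6.  0.6 2.7] t 14.85
tooly yaw 0.1792 tilt [ 0.04   0.014 -0.999] shift shares [0.02 2.37 0.13] turn shares -0.03
pics/side7.png [356.7 356.8 356.8] [358.3 358.  358. ]
[0.5553 0.0289 0.105 ] [0.54   0.1189 0.118 ] tab-clip along x -1.3 dy -91.3
--- by vertical planes
pics/side7.png [0.5529 0.0477 0.1178] [0.5413 0.1085 0.11  ] 0.4
pics/side7.png [0.5533 0.0447 0.1158] [0.5415 0.1066 0.1084] 0.36
pics/side7.png [0.5526 0.0506 0.1199] [0.5409 0.1115 0.1123] 0.38
```

```bash
python3 -c "
from plant import *
print(hand_in())"
```

```text
the job is handed in; nothing more can be done
None
```

The drawer is open at its stop and the gripper is still holding the follower level with the clip. I handed in at about 14.9 s of the 45 s allowed.

- **Drawer:** I gripped the bar handle and pulled about 159 mm, until the stop gave roughly 48 N sideways and up to about 71 N in total at the wrist. Adding the roughly 14 mm it was already open gives about 173 mm against the stated 175 mm. It crept about 0.9 mm further open as I pulled the follower, so it was probably just short of the stop when I let go. The clip's position in the pictures did not change after that.
- **Follower:** I took the tab and pulled it about 47 mm forward. The last picture puts it about 0.4 mm short of the clip, measured against the known side planes. A cruder method, using assumed heights, put it 1.3 mm past. The total clip distance was 46.5 mm from the top view and 47.4 mm from the side view, so expect about 1 mm of uncertainty.
- **Hold:** The position stayed the same for 0.3 s under the last target, with about 6 N of spring load.
- **Cup, stapler, pen cup:** In the last top view they stand where they started.

**What went wrong:**
- The first grasp on the handle closed on nothing. The real fingertips sit about 28 mm higher than the TCP reading implies. I found this by triangulating them in both views and corrected for it in both later grasps.
- Rows that command no movement let the spring pull the follower back about 0.4 mm each, so I ended on a row with a small pull instead.
- The tool was tilted about 2.4° at the end, left over from the pulls. I could not correct it with the moves available.

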